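# Strip down the pellet die and put each part in its nest

### The job

The steel pellet press die stands assembled on the bench. Take it apart from the top down - plunger first, drawn straight up out of the bore, then the aluminium seal ring, then the die body, then the base - and set each part, as soon as it is off, fully home in its own storage nest. Set the parts down, do not drop or tip them: every part stays upright as it was in the die.

Things in the scene. Friction and masses are not known exactly. Their poses are not given: they have to be found in the camera images.
- plunger: Plunger, top of the die: steel button head 28 mm dia, 18 mm tall, on a stem 18 mm dia, 56 mm long; about 0.15 kg. Origin: centre of the stem's foot, z up; the head spans z 56 to 74 mm. At the start the stem stands loose in the die body's bore (2 mm play all round), origin 32 mm above die_base's; only the head and 2 mm of stem show above the seal ring. Grip the head's sides.
- seal_ring: Seal ring: plain aluminium ring, 42 mm outer, 33 mm inner diameter, 20 mm tall, about 0.05 kg. Origin: centre of its underside, z up. At the start it lies on the die body's shoulder, loose round the body's neck, its origin 42 mm above die_body's. Grip it by its outside.
- die_body: The body of the die, a steel cylinder 52 mm diameter, 42 mm tall, with a neck 29 mm diameter, 6 mm tall on top and a 22 mm bore right through; about 0.45 kg. Origin: centre of its underside, z up. At the start it stands on die_base, origin 24 mm above die_base's, its bore loose over the base's spigot (2 mm play all round). Its lower 22 mm go down into the nest: grip it above them.
- die_base: Die base, loose on the bench: steel disc 62 mm dia, 24 mm tall, with a spigot 18 mm dia, 8 mm tall on top and a vacuum nozzle (7 mm thick, 15 mm above the underside, ending 47 mm from the axis) sticking out along its +x; about 0.4 kg. Origin: centre of its underside, z up. Grip across its y axis, clear of the nozzle, by the upper 14 mm (the lower 8 mm go down into the nest).
- nest_plunger: Nest of the plunger, fixed: square grey foot plate 88 x 88 x 6 mm with a tall narrow white cup (44 mm outside, rim 36 mm above the bench) with a round hole 22 mm diameter, countersunk to 40 mm at the rim. Origin: centre of the foot's underside, on the hole's axis, z up; the hole's floor is at z 6 mm. The plunger stands in it on its stem, head up.
- nest_ring: Nest of the seal ring, fixed: the same foot plate with a white post 26 mm diameter, its tip tapered to 12 mm, top 30 mm above the bench. Origin: centre of the foot's underside, on the post's axis, z up. The ring lies flat on the foot plate round the post, its underside at z 6 mm.
- nest_body: Nest of the die body, fixed: the same foot plate with a round white seat (74 mm outside, rim 28 mm above the bench), pocket 58 mm diameter, countersunk to 70 mm at the rim. Origin: centre of the foot's underside, on the pocket's axis, z up; the pocket's floor is at z 6 mm.
- nest_base: Nest of the die base, fixed: the same foot plate with a low, wide white seat (82 mm outside, rim 14 mm above the bench), pocket 68 mm diameter, countersunk to 78 mm at the rim. Origin: centre of the foot's underside, on the pocket's axis, z up; the pocket's floor is at z 6 mm. The base's nozzle may point any way; it passes over the rim.
- vacuum_pump: Vacuum pump, no part of the job, fixed at the same spot each time: cream box about 160 mm deep (world x), 185 mm wide (world y), 235 mm tall, carrying a tilted display up to 400 mm above the bench. Origin: centre of its underside. It stands in the middle behind the work: go round it in front rather than across it.
There are look-alikes about, which are no part of the job. Leave any purple look-alike of the seal_ring alone. Leave any yellow look-alike of the plunger alone.

How it is judged:
On the way, in this order (a step that is already met when the one before it is completed fails the run):
1. The plunger stands home in its nest, let go (horizontal distance between plunger and nest_plunger below 0.006 m and z of plunger in the frame of nest_plunger between 0.003 and 0.009 m and angle between plunger's own z axis and vertical below 0.08 rad and contact force between the fingers and plunger below 0.2 N), for 0.2 s.
2. The seal ring lies home round the post of its nest, let go (horizontal distance between seal_ring and nest_ring below 0.007 m and z of seal_ring in the frame of nest_ring between 0.003 and 0.009 m and angle between seal_ring's own z axis and vertical below 0.08 rad and contact force between the fingers and seal_ring below 0.2 N), for 0.2 s.
3. The die body stands home in its nest, let go (horizontal distance between die_body and nest_body below 0.007 m and z of die_body in the frame of nest_body between 0.003 and 0.009 m and angle between die_body's own z axis and vertical below 0.08 rad and contact force between the fingers and die_body below 0.2 N), for 0.2 s.
4. The die base stands home in its nest, let go (horizontal distance between die_base and nest_base below 0.007 m and z of die_base in the frame of nest_base between 0.003 and 0.009 m and angle between die_base's own z axis and vertical below 0.08 rad and contact force between the fingers and die_base below 0.2 N), for 0.2 s.
At the end, for the whole second after the job is handed in: All four parts are in their own nests, released and at rest: each part's axis within 7 mm (plunger 6 mm) of its nest's axis, its underside on the floor of the nest (3 to 9 mm above the nest's underside) and upright within 0.08 rad (horizontal distance between plunger and nest_plunger below 0.006 m and z of plunger in the frame of nest_plunger between 0.003 and 0.009 m and angle between each of plunger, seal_ring, die_body, die_base's own z axis and vertical below 0.08 rad and linear speed of each of plunger, seal_ring, die_body, die_base below 0.02 m/s and angular speed of each of plunger, seal_ring, die_body, die_base below 0.2 rad/s and horizontal distance between seal_ring and nest_ring below 0.007 m and z of seal_ring in the frame of nest_ring between 0.003 and 0.009 m and horizontal distance between die_body and nest_body below 0.007 m and z of die_body in the frame of nest_body between 0.003 and 0.009 m and horizontal distance between die_base and nest_base below 0.007 m and z of die_base in the frame of nest_base between 0.003 and 0.009 m); the robot touches nothing.
It fails at once if A part of the die is tipped over (leans more than 0.6 rad) (angle between any of plunger, seal_ring, die_body, die_base's own z axis and vertical above 0.6 rad).
It fails at once if The die body is carried off its base (lifted more than 25 mm) while the plunger is still in its bore (height (world z) of die_body above 0.049 m and horizontal distance between plunger and die_body below 0.008 m and z of plunger in the frame of die_body above -0.02 m).
It fails at once if A part falls free: out of the fingers' hold and faster than 0.6 m/s, as after a drop of about 2 cm ((linear speed of plunger above 0.6 m/s and contact force between the fingers and plunger below 0.1 N) or (linear speed of seal_ring above 0.6 m/s and contact force between the fingers and seal_ring below 0.1 N) or (linear speed of die_body above 0.6 m/s and contact force between the fingers and die_body below 0.1 N) or (linear speed of die_base above 0.6 m/s and contact force between the fingers and die_base below 0.1 N)).
It also fails if it takes over 134 s, if anything falls off the work surface, if the arm or the gripper's body presses on something with over 40 N, if the wrist force passes 120 N, or if a joint passes its speed limit or range.

### The arm

A 6-joint arm with a two-finger parallel gripper is mounted at the origin on a cart in front of the work surface, level with it; the furniture and walls round the work are solid. World frame = base frame: x ahead of the robot, y to its left, z up, the work surface at z = 0. Lengths are in m, angles in rad, forces in N, time in s.
With the tool pointing down it reaches from about 0.3 to 0.85 m from the base axis. Payload 5.4 kg.
Tool frame: the origin (TCP) lies midway between the tips of the shut fingers; the grasp point (between the pads) lies 19 mm behind it; z points along the fingers, y is the line along which they close (so a half turn about z gives the same grasp; the last joint's range is limited). The gripper opens to 85 mm and grips with 20 to 120 N. Pads are 22 mm wide; open, the fingers measure 114 mm over their backs; the gripper's body (76 mm by 85 mm) begins 54 mm behind the grasp point. The pads swing forward as they close: fully open they stand 13 mm farther back than shut.
Start: joints at [1.093, 0.158, 1.597, -0, 1.386, -0.21], TCP at [0.152, 0.554, 0.231] pointing down, gripper open.
Joint ranges: [-2.91, 2.91], [-0.94, 2.29], [0.18, 2.7], [-1.29, 4.43], [0.17, 2.64], [-3, 3]. Speed limits (rad/s): [2.57, 2.57, 3.14, 3.14, 3.14, 3.14].

### API

Orientations are given as a unit quaternion [w, x, y, z].
In Python, from bench import get_obs, capture, finish_job, find_in gives the robot as it stands. The module is installed in compiled form; this text tells all that it offers.
- The arm moves only by the tool arm_command, never from a script. Its argument "steps" is a list of rows, each an object of numbers: "x", "y", "z": the shift along the tool's x, y, z in cm; "turn": the turn about the tool's z in degrees. In form: [{"x": .., "y": .., "z": .., "turn": ..}, ...]. A call has 1 to 20 rows; each row is the pose to reach, as a shift and turn from the pose commanded when the call began, along the tool's axes at that moment; what a row does not reach only later rows make up. A row lasts 1/10 s, in which the tool goes at most 50 mm and 8.59 degrees, less where a joint would pass 70% of its speed; a pose out of reach is approached as far as the arm can. A call with a gripper value outside its range is refused whole. "claw" is the gripper command: -1 is fully open, 1 is shut, values between are in proportion, set as the call begins (left out, the last holds). The fingers move at their own pace and stop on an object; "grip_force" is the grip in N (left out, the last holds). Time passes only in rows, so rows that repeat a pose let the fingers close. It gives the time, the measured TCP pose, the force, the opening and the grip force at its end, in the units of the state.
- get_obs(): the state, without advancing time (a new reading comes with each control period).
- capture(name): name is "side" or "top"; returns a dict with "color" (420x560x3 uint8, red, green, blue), "fx", "fy", "cx", "cy" (pixels), "extrinsics" (4x4, takes a point from world to camera coordinates). Camera axes: x right, y down, z forward; pixel columns grow to the right and rows downward; lengths in m; the calibration is good to about 2 mm. A picture is of the moment at which its call begins. There is no depth.
- finish_job(): hands the job in; it is judged then, once.
Trained networks look in a picture, given as the dict that the camera call returned (one of the last four; its "shot" number tells which), for a name from the list of things; names that differ only in an ending like _2 or _b are one class to them, and where a whole thing is asked for, a point or a joint stands for the part that bears it (a point fixed in the world has none). Each returns a list of dicts, best first, with "score" (0 to 1); they miss things now and then, are a little off and sometimes report something else, mostly with a low value. They report only what shows in the picture. A call takes as long as a camera call. They do not tell look-alikes from the thing itself.
- find_in(query, picture): "bbox" ([left, top, right, bottom] in pixels, round what is visible of it).
The state is a dict: "time_s": time; "joint_pos": joint angles; "joint_vel": joint speeds; "tau": joint torques, N m; "position": TCP position; "tcp_rot": TCP orientation; "wrist_force": force on the tool from outside, world axes, zero at the start; "ft_torque": the same for the moment, N m; "width": finger opening in m; "grip_force": force on a finger pad.
Only numpy, scipy, OpenCV 4.12 (cv2) and the standard library are available. Lean on these libraries where they do the work, as an engineer would, in place of code of your own. Each camera call takes 0.05 s, during which the arm holds its last target. There are 200 camera calls.

## Working session

There is one attempt and no reset: what is moved stays moved. The work goes in short steps, Python scripts to look and compute and a tool call to move; the robot and the scene stay as the last step left them, time stands still between calls to the robot, and variables do not carry over. Pictures are saved under pics/ and viewed, at most 16 in all, crops included, and the job is handed in when it is done.

Besides the shell and the picture viewer there is one more tool, called after "Emit:" as name([rows], argument=value, ...), one row to a line, values as JSON. arm_command: Moves the arm, as the interface text tells. Its arguments: {"type":"object","properties":{"steps":{"type":"array"},"claw":{"type":"number"},"grip_force":{"type":"number"}},"required":["steps"]}

```bash
mkdir -p pics; cat > h.py <<'E'
import numpy as np, cv2
from bench import get_obs, capture, finish_job, find_in
def save(p,n,crop=None,s=1):
    im=p["color"][:,:,::-1]
    if crop: l,t,r,b=crop; im=im[t:b,l:r]
    cv2.imwrite("pics/"+n,cv2.resize(im,None,fx=s,fy=s,interpolation=cv2.INTER_CUBIC))
def ray(p,u,v):
    E=np.array(p["extrinsics"]);R,t=E[:3,:3],E[:3,3]
    return -R.T@t, R.T@np.array([(u-p["cx"])/p["fx"],(v-p["cy"])/p["fy"],1])
def onz(p,u,v,z):
    o,d=ray(p,u,v); return o+d*(z-o[2])/d[2]
def proj(p,X):
    E=np.array(p["extrinsics"]);c=E[:3,:3]@np.array(X)+E[:3,3]
    return np.array([p["fx"]*c[0]/c[2]+p["cx"],p["fy"]*c[1]/c[2]+p["cy"]])
E
python3 - <<'E'
from h import *
o=get_obs();print(o["time_s"],o["position"],o["tcp_rot"],o["width"])
for n in("top","side"):
    p=capture(n);save(p,n+"0.png",s=1.4)
    o_,d=ray(p,p["cx"],p["cy"]);print(n,o_,d,p["fx"])
    for q in["plunger","seal_ring","die_body","die_base","nest_plunger","nest_ring","nest_body","nest_base"]:
        print(q,[([round(float(x)) for x in b["bbox"]],round(float(b["score"]),2)) for b in find_in(q,p)[:4]])
E
```

```text
0.0 [0.15187955 0.55395913 0.23027965] [-3.14168498e-04  1.33490534e-01  9.91049626e-01 -9.04088635e-04] 0.08541309520921077
top [ 0.34290316 -0.00156758  1.34473284] [ 0.15315807  0.00749058 -0.98817331] 544.250928500321
plunger [([382, 244, 395, 256], 0.61), ([348, 208, 355, 222], 0.44)]
seal_ring [([391, 204, 405, 224], 0.51)]
die_body [([372, 250, 393, 264], 0.45), ([377, 242, 392, 261], 0.23)]
die_base []
nest_plunger [([172, 230, 210, 268], 0.84)]
nest_ring [([158, 172, 193, 214], 0.59), ([335, 164, 378, 198], 0.24)]
nest_body [([337, 162, 377, 196], 0.69)]
nest_base [([243, 242, 284, 281], 0.57)]
side [0.11920947 0.11620089 0.85289295] [ 0.48390853 -0.13780749 -0.8642    ] 425.6721177023171
plunger [([394, 212, 405, 229], 0.52), ([340, 195, 352, 219], 0.48)]
seal_ring [([379, 192, 399, 211], 0.8), ([388, 221, 409, 238], 0.73)]
die_body [([380, 224, 404, 249], 0.73)]
die_base [([376, 231, 405, 259], 0.49)]
nest_plunger [([152, 266, 204, 316], 0.88)]
nest_ring [([130, 219, 175, 259], 0.94)]
nest_body [([317, 158, 364, 202], 0.76)]
nest_base [([245, 262, 289, 307], 0.93), ([378, 223, 407, 249], 0.44)]
```

View pics/top0.png

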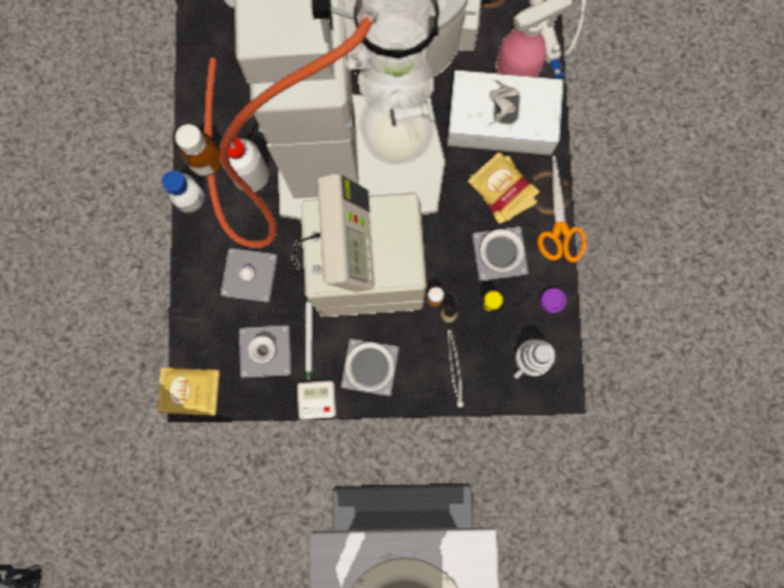

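View pics/side0.png

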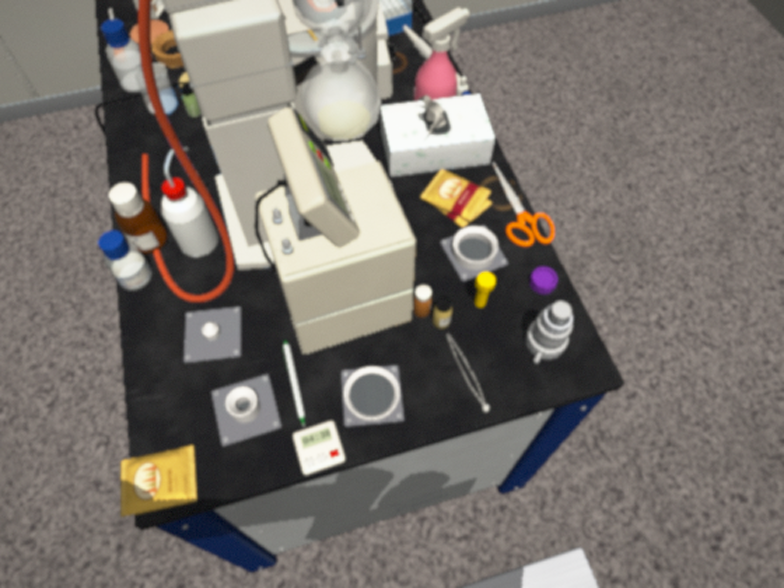

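The top view's pixels here are on the 1.4x picture. Nests: plunger (262,350), ring (248,274), body (500,252), base (370,367). The die is at (537,355), with its nozzle towards (518,377).

- **Plunger candidates:** the grey head on the die at (540,350), and the yellow look-alike at (493,300).
- **Ring candidates:** the grey one in the die at (537,355), and the purple one at (554,300).

I choose the die itself and check it in rectified close crops.

```bash
cat >> h.py <<'E'
def rect(p,c,z,half=.06,n=160):
    """bird's-eye patch at height z: up=+x, left=+y"""
    q=[proj(p,[c[0]+a,c[1]+b,z]) for a,b in((half,half),(half,-half),(-half,-half),(-half,half))]
    H=cv2.getPerspectiveTransform(np.float32(q),np.float32([[0,0],[n,0],[n,n],[0,n]]))
    return cv2.warpPerspective(p["color"][:,:,::-1].copy(),H,(n,n),flags=cv2.INTER_CUBIC)
def unrect(c,u,v,half=.06,n=160): return np.array([c[0]+half-v*2*half/n, c[1]+half-u*2*half/n])
E
python3 - <<'E'
from h import *
P={n:capture(n) for n in("top","side")}
S={"nest_plunger":(262,350),"nest_ring":(248,274),"nest_body":(500,252),"nest_base":(370,367)}
rows=[]
for n,p in P.items():
    r=[]
    for k,(u,v) in S.items():
        c=onz(P["top"],u/1.4,v/1.4,.006)[:2]
        im=rect(p,c,.006)
        g=(cv2.GaussianBlur(im,(5,5),0).max(2)>62).astype(np.uint8)
        if n=="top": print(k,"bg/plate",im[5,5],im[80,30])
        cs,_=cv2.findContours(g,cv2.RETR_EXTERNAL,cv2.CHAIN_APPROX_NONE)
        m=max(cs,key=cv2.contourArea); R=cv2.minAreaRect(m)
        print(n,k,unrect(c,*R[0]).round(4),(np.array(R[1])*.75).round(1),round(R[2],1))
        cv2.polylines(im,[np.intp(cv2.boxPoints(R))],True,(0,0,255),1)
        r.append(im)
    c=onz(P["top"],540/1.4,350/1.4,.106)[:2]
    im=rect(p,c,.106); print("die c",c.round(4))
    r.append(im); rows.append(np.hstack(r))
cv2.imwrite("pics/m1.png",np.vstack(rows))
E
```

```text
nest_plunger bg/plate [49 46 51] [131 131 138]
top nest_plunger [0.4633 0.2326] [93.4 93.5] 87.0
nest_ring bg/plate [50 50 54] [145 145 152]
top nest_ring [0.6106 0.2606] [ 94.1 114.6] 9.7
nest_body bg/plate [42 40 45] [140 145 151]
top nest_body [ 0.6292 -0.1895] [93.8 95.4] 82.9
nest_base bg/plate [51 54 53] [182 191 198]
top nest_base [0.4314 0.0482] [94.7 92.5] 11.0
die c [ 0.4452 -0.2335]
side nest_plunger [0.4622 0.236 ] [93.  91.5] 87.8
side nest_ring [0.5995 0.2658] [92.1 95. ] 9.3
side nest_body [ 0.6312 -0.1861] [119.2 100.5] 90.0
side nest_base [0.4317 0.0512] [92.5 96.2] 11.1
die c [ 0.4452 -0.2335]
```

View pics/m1.png

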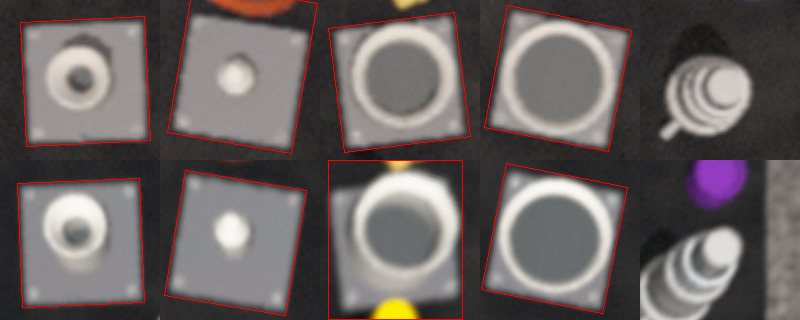

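The crops show the grey stepped die. The plunger head's top is at crop px (85,87) from above and (82,87) from the side, and the nozzle points to −x,+y at crop (25,132). The nest outlines are good except for the hose and yellow clutter, so I refine them.

```bash
python3 - <<'E'
from h import *
P={n:capture(n) for n in("top","side")}
S={"nest_plunger":(.463,.234),"nest_ring":(.6,.263),"nest_body":(.63,-.188),"nest_base":(.4315,.05)}
def blob(im,c,mask):
    mask=cv2.morphologyEx(mask.astype(np.uint8),cv2.MORPH_OPEN,np.ones((7,7)))
    cs,_=cv2.findContours(mask,cv2.RETR_EXTERNAL,cv2.CHAIN_APPROX_NONE)
    return max(cs,key=cv2.contourArea)
rows=[]
for n,p in P.items():
    for k,c in S.items():
        im=rect(p,c,.006); b=cv2.GaussianBlur(im,(3,3),0).astype(int)
        gray=(b.max(2)-b.min(2)<35)&(b.max(2)>95)
        R=cv2.minAreaRect(blob(im,c,gray))
        print(n,k,unrect(c,*R[0]).round(4),(np.array(R[1])*.75).round(1),round(R[2],1),end=" rim ")
        z={"nest_plunger":.036,"nest_ring":.03,"nest_body":.028,"nest_base":.014}[k]
        im=rect(p,c,z); b=im.min(2)
        m=blob(im,c,b>(175 if k!="nest_ring" else 190)); e=cv2.fitEllipse(cv2.convexHull(m))
        print(unrect(c,*e[0]).round(4),(np.array(e[1])*.75).round(1))
    c=(.44,-.236); r=[]
    for z in(.106,.086,.066,.024):
        im=rect(p,c,z,.05,200); cv2.drawMarker(im,(100,100),(0,0,255),cv2.MARKER_CROSS,10)
        for rr in {.106:(14,),.086:(21,),.066:(26,),.024:(31,47)}[z]: cv2.circle(im,(100,100),rr*2,(0,255,0),1)
        r.append(im)
    rows.append(np.hstack(r))
cv2.imwrite("pics/m2.png",np.vstack(rows))
E
```

```text
top nest_plunger [0.4633 0.233 ] [89.  89.4] 87.9 rim [0.4649 0.2337] [41.5 44.4]
top nest_ring [0.6007 0.2623] [89.6 90. ] 9.8 rim [0.5972 0.2616] [18.  19.8]
top nest_body [ 0.6294 -0.1893] [90.3 90.7] 83.7 rim [ 0.6314 -0.1897] [70.8 74.3]
top nest_base [0.4314 0.0481] [90.3 89.4] 11.3 rim [0.4324 0.0484] [80.4 83. ]
side nest_plunger [0.4621 0.2361] [88.8 87.7] 87.9 rim [0.4637 0.2368] [45.6 46.2]
side nest_ring [0.5997 0.2657] [88.4 90. ] 9.1 rim [0.5943 0.265 ] [21.8 25.4]
side nest_body [ 0.6332 -0.1884] [99.4 95.7] 83.7 rim [ 0.6296 -0.186 ] [74.3 75.4]
side nest_base [0.4319 0.0511] [88.8 93.1] 11.3 rim [0.4324 0.0512] [81.5 84.2]
```

View pics/m2.png

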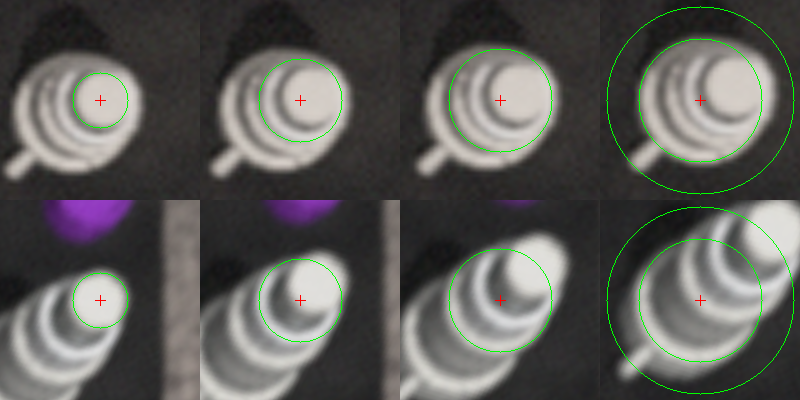

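Die axis ≈ (0.440, −0.236), nozzle at 135° in world, so I close the fingers along 45°. Nests: plunger (0.463,0.235), ring (0.600,0.264), body (0.630,−0.188), base (0.432,0.050). First I go above the die.

Emit:
arm_command([
  {"x":-4,"y":-5.6,"turn":5},
  {"x":-7,"y":-9.8,"turn":10},
  {"x":-10,"y":-14,"turn":15},
  {"x":-13,"y":-18.2,"turn":20},
  {"x":-16,"y":-22.4,"turn":25},
  {"x":-19,"y":-26.6,"turn":29.7},
  {"x":-22,"y":-30.8,"turn":29.7},
  {"x":-25,"y":-35,"turn":29.7},
  {"x":-28,"y":-39.2,"turn":29.7},
  {"x":-31,"y":-43.5,"turn":29.7},
  {"x":-34,"y":-47.8,"turn":29.7},
  {"x":-37,"y":-52,"turn":29.7},
  {"x":-40,"y":-56,"turn":29.7},
  {"x":-43,"y":-60.4,"turn":29.7},
  {"x":-46,"y":-64.8,"turn":29.7},
  {"x":-48,"y":-67.5,"turn":29.7},
  {"x":-48.7,"y":-68.5,"z":2,"turn":29.7},
  {"x":-48.7,"y":-68.5,"z":4,"turn":29.7},
  {"x":-48.7,"y":-68.5,"z":5,"turn":29.7},
  {"x":-48.7,"y":-68.5,"z":5,"turn":29.7},
], claw=-1, grip_force=40)

```text
$.steps[0]: bad value
```

```bash
cat >> h.py <<'E'
def to(x,y,z,deg=None):
    o=get_obs(); w,a,b,c=o["tcp_rot"]; p=o["position"]
    from scipy.spatial.transform import Rotation as Ro
    R=Ro.from_quat([a,b,c,w]).as_matrix()
    ang=np.degrees(np.arctan2(R[1,1],R[0,1]))
    print("t",round(o["time_s"],2),"p",p.round(4),"ang",ang.round(2),"w",round(o["width"],4),"gf",o["grip_force"],"F",np.round(o["wrist_force"],1))
    d=R.T@(np.array([x,y,z])-p); print("cm",(d*100).round(2),"turn",None if deg is None else round(((ang-deg+90)%180)-90,2))
E
python3 - <<'E'
from h import *
to(.44,-.236,.12,45)
P=[capture(n) for n in("top","side")]
cv2.imwrite("pics/m3.png",np.hstack([rect(p,(.44,-.236),.12,.1,400) for p in P]))
E
```

```text
t 1.1 p [0.1521 0.5545 0.2313] ang 74.66 w 0.0855 gf 0.0 F [ 0.3 -0.4  0.5]
cm [-48.67 -68.61  11.13] turn 29.66
```

View pics/m3.png

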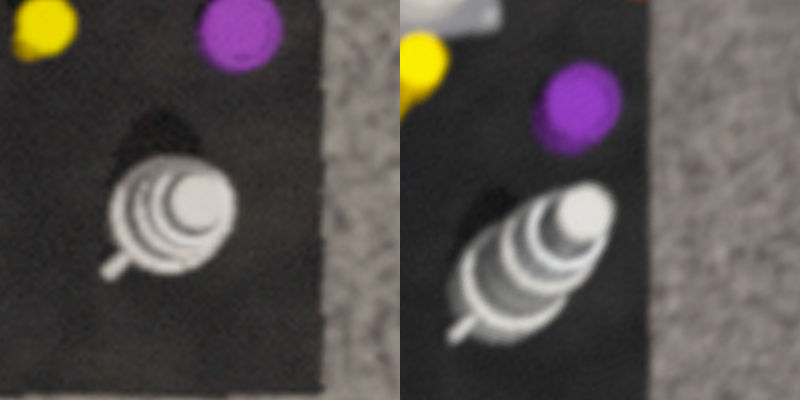

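The move was refused because every row needs all four keys. The picture shows the die undisturbed, head at (200,203) and (585,210). I resend with all keys.

Emit:
arm_command([
  {"x":-4,"y":-5.6,"z":0,"turn":5},
  {"x":-7,"y":-9.8,"z":0,"turn":10},
  {"x":-10,"y":-14,"z":0,"turn":15},
  {"x":-13,"y":-18.2,"z":0,"turn":20},
  {"x":-16,"y":-22.4,"z":0,"turn":25},
  {"x":-19,"y":-26.6,"z":0,"turn":29.7},
  {"x":-22,"y":-30.8,"z":0,"turn":29.7},
  {"x":-25,"y":-35,"z":0,"turn":29.7},
  {"x":-28,"y":-39.2,"z":0,"turn":29.7},
  {"x":-31,"y":-43.5,"z":0,"turn":29.7},
  {"x":-34,"y":-47.8,"z":0,"turn":29.7},
  {"x":-37,"y":-52,"z":0,"turn":29.7},
  {"x":-40,"y":-56,"z":0,"turn":29.7},
  {"x":-43,"y":-60.4,"z":0,"turn":29.7},
  {"x":-46,"y":-64.8,"z":0,"turn":29.7},
  {"x":-48,"y":-67.5,"z":0,"turn":29.7},
  {"x":-48.7,"y":-68.5,"z":2,"turn":29.7},
  {"x":-48.7,"y":-68.5,"z":4,"turn":29.7},
  {"x":-48.7,"y":-68.5,"z":5,"turn":29.7},
  {"x":-48.7,"y":-68.5,"z":5,"turn":29.7},
], claw=-1, grip_force=40)

```text
time_s: 3.2
position: [0.4395, -0.2338, 0.1797]
tcp_rot: [-0.002, 0.383, 0.924, 0.001]
wrist_force: [-1.0, 1.0, 0.5]
width: 0.0854
grip_force: 0.0
```

```bash
python3 - <<'E'
from h import *
to(.44,-.236,.088,45)
P=[capture(n) for n in("top","side")]
cv2.imwrite("pics/m4.png",np.hstack([rect(p,(.44,-.236),.18,.1,400) for p in P]))
E
```

```text
t 3.2 p [ 0.4395 -0.2338  0.1797] ang 44.97 w 0.0854 gf 0.0 F [-1.   1.   0.5]
cm [-0.23 -0.12  9.16] turn -0.03
```

View pics/m4.png

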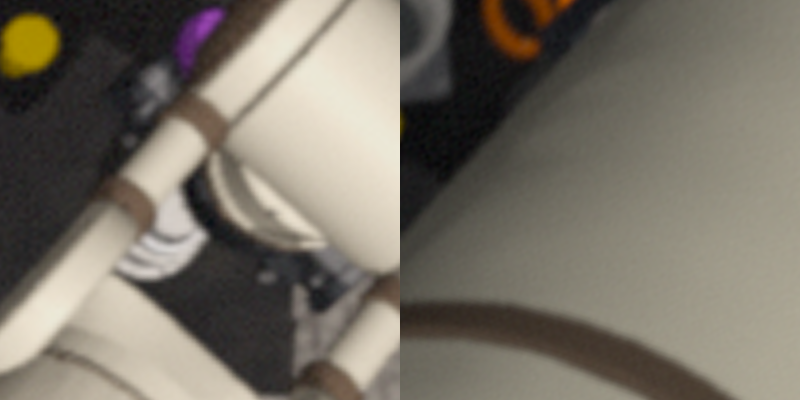

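Both cameras are blocked by the arm here. I go down part way and check that the arm has settled.

Emit:
arm_command([
  {"x":0,"y":0,"z":2,"turn":0},
  {"x":0,"y":0,"z":4,"turn":0},
  {"x":0,"y":0,"z":5,"turn":0},
  {"x":0,"y":0,"z":5,"turn":0},
  {"x":0,"y":0,"z":5,"turn":0},
])

```text
time_s: 3.8
position: [0.4411, -0.2352, 0.1325]
tcp_rot: [0.001, 0.383, 0.924, -0.0]
wrist_force: [0.8, 0.8, 1.0]
width: 0.0854
grip_force: 0.0
```

```bash
python3 - <<'E'
from h import *
to(.44,-.236,.088,45)
E
```

```text
t 3.8 p [ 0.4411 -0.2352  0.1325] ang 44.99 w 0.0854 gf 0.0 F [0.8 0.8 1. ]
cm [ 0.03 -0.14  4.45] turn -0.01
```

Emit:
arm_command([
  {"x":0,"y":-0.1,"z":1.5,"turn":0},
  {"x":0,"y":-0.1,"z":3,"turn":0},
  {"x":0,"y":-0.1,"z":4,"turn":0},
  {"x":0,"y":-0.1,"z":4.4,"turn":0},
  {"x":0,"y":-0.1,"z":4.4,"turn":0},
  {"x":0,"y":-0.1,"z":4.4,"turn":0},
])

```text
time_s: 4.4
position: [0.4403, -0.2361, 0.0881]
tcp_rot: [0.001, 0.383, 0.924, -0.0]
wrist_force: [-0.2, -0.5, 0.6]
width: 0.0854
grip_force: 0.0
```

Emit:
arm_command([
  {"x":0,"y":0,"z":0,"turn":0},
  {"x":0,"y":0,"z":0,"turn":0},
  {"x":0,"y":0,"z":0,"turn":0},
  {"x":0,"y":0,"z":0,"turn":0},
  {"x":0,"y":0,"z":0,"turn":0},
  {"x":0,"y":0,"z":0,"turn":0},
  {"x":0,"y":0,"z":0,"turn":0},
  {"x":0,"y":0,"z":0,"turn":0},
], claw=1, grip_force=40)

```text
time_s: 5.2
position: [0.44, -0.2359, 0.0876]
tcp_rot: [0.0, 0.383, 0.924, -0.0]
wrist_force: [-1.1, 0.4, 4.3]
width: 0.0253
grip_force: 39.4
```

Emit:
arm_command([
  {"x":0,"y":0,"z":-0.5,"turn":0},
  {"x":0,"y":0,"z":-1.2,"turn":0},
  {"x":0,"y":0,"z":-2.2,"turn":0},
  {"x":0,"y":0,"z":-3.2,"turn":0},
  {"x":0,"y":0,"z":-4.2,"turn":0},
  {"x":0,"y":0,"z":-5.2,"turn":0},
  {"x":0,"y":0,"z":-6.2,"turn":0},
  {"x":0,"y":0,"z":-7.2,"turn":0},
  {"x":0,"y":0,"z":-8,"turn":0},
  {"x":0,"y":0,"z":-8.2,"turn":0},
  {"x":0,"y":0,"z":-8.2,"turn":0},
])

```text
time_s: 6.3
position: [0.44, -0.2358, 0.1696]
tcp_rot: [0.0, 0.383, 0.924, -0.0]
wrist_force: [-0.3, -0.3, -2.5]
width: 0.0254
grip_force: 39.4
```

```bash
python3 - <<'E'
from h import *
to(.463,.2347,.17,45)
P=[capture(n) for n in("top","side")]
o=get_obs()["position"]
for p in P: print(proj(p,o),proj(p,[.44,-.236,.08]))
cv2.imwrite("pics/m5.png",np.hstack([cv2.resize(p["color"][130:330,300:500,::-1],(400,400)) for p in P]))
E
```

```text
t 6.3 p [ 0.44   -0.2358  0.1696] ang 44.96 w 0.0254 gf 39.39127206802368 F [-0.3 -0.3 -2.5]
cm [31.66 34.87 -0.05] turn -0.04
[392.05356136 250.04288308] [384.83950209 253.1674293 ]
[409.50869849 204.64674319] [398.08835411 226.59394739]
```

View pics/m5.png

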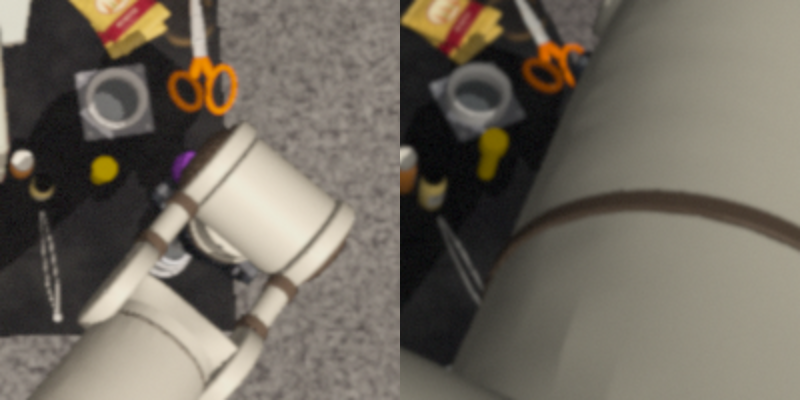

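The plunger is gripped with a load on the wrist, but the arm hides it from both views. I carry it in front of the pump, passing at x ≈ 0.40.

Emit:
arm_command([
  {"x":0.8,"y":0.6,"z":0,"turn":0},
  {"x":2.4,"y":1.7,"z":0,"turn":0},
  {"x":4.9,"y":3.5,"z":0,"turn":0},
  {"x":7.7,"y":5.5,"z":0,"turn":0},
  {"x":10.6,"y":7.5,"z":0,"turn":0},
  {"x":13.4,"y":9.5,"z":0,"turn":0},
  {"x":16.2,"y":11.6,"z":0,"turn":0},
  {"x":18.8,"y":13.8,"z":0,"turn":0},
  {"x":20.9,"y":16.5,"z":0,"turn":0},
  {"x":22.8,"y":19.5,"z":0,"turn":0},
  {"x":24.5,"y":22.5,"z":0,"turn":0},
  {"x":26.2,"y":25.5,"z":0,"turn":0},
  {"x":27.9,"y":28.4,"z":0,"turn":0},
  {"x":29.4,"y":31,"z":0,"turn":0},
  {"x":30.6,"y":33,"z":0,"turn":0},
  {"x":31.3,"y":34.2,"z":0,"turn":0},
  {"x":31.7,"y":34.9,"z":0,"turn":0},
  {"x":31.7,"y":34.9,"z":0,"turn":0},
  {"x":31.7,"y":34.9,"z":0,"turn":0},
  {"x":31.7,"y":34.9,"z":0,"turn":0},
])

```text
time_s: 8.4
position: [0.4627, 0.2344, 0.1693]
tcp_rot: [-0.0, 0.384, 0.924, -0.0]
wrist_force: [-0.4, 0.1, -1.4]
width: 0.0254
grip_force: 39.5
```

```bash
python3 - <<'E'
from h import *
to(.463,.2347,.09,45)
P=[capture(n) for n in("top","side")]
o=get_obs()["position"]
for p in P:
  print(proj(p,o),proj(p,[.463,.2347,.036]))
cv2.imwrite("pics/m6.png",np.hstack([cv2.resize(P[0]["color"][150:350,100:300,::-1],(400,400)),cv2.resize(P[1]["color"][180:380,100:300,::-1],(400,400)) ]))
E
```

```text
t 8.4 p [0.4627 0.2344 0.1693] ang 44.9 w 0.0254 gf 39.5381498336792 F [-0.4  0.1 -1.4]
cm [-0.    0.04  7.93] turn -0.1
[174.78496289 244.25106559] [185.76195528 249.54138974]
[156.40523973 259.6763161 ] [172.67362953 286.13274595]
```

View pics/m6.png

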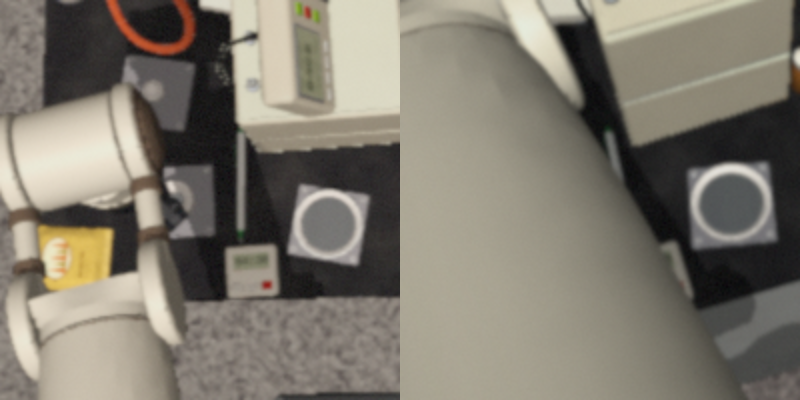

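Emit:
arm_command([
  {"x":0,"y":0,"z":1,"turn":0},
  {"x":0,"y":0,"z":2.5,"turn":0},
  {"x":0,"y":0,"z":4,"turn":0},
  {"x":0,"y":0,"z":5.5,"turn":0},
  {"x":0,"y":0,"z":6.5,"turn":0},
  {"x":0,"y":0,"z":7,"turn":0},
  {"x":0,"y":0,"z":7.4,"turn":0},
  {"x":0,"y":0,"z":7.8,"turn":0},
  {"x":0,"y":0,"z":8.2,"turn":0},
  {"x":0,"y":0,"z":8.6,"turn":0},
  {"x":0,"y":0,"z":8.8,"turn":0},
  {"x":0,"y":0,"z":8.8,"turn":0},
])

```text
time_s: 9.7
position: [0.4626, 0.2352, 0.081]
tcp_rot: [-0.0, 0.383, 0.924, -0.0]
wrist_force: [-0.3, -0.5, -1.4]
width: 0.0253
grip_force: 39.5
```

```bash
python3 - <<'E'
from h import *
to(.463,.2347,.063,45)
print(get_obs()["ft_torque"])
E
```

```text
t 9.7 p [0.4626 0.2352 0.081 ] ang 44.96 w 0.0253 gf 39.54460144042969 F [-0.3 -0.5 -1.4]
cm [-0.06 -0.01  1.8 ] turn -0.04
[-0.003718    0.03761345 -0.00528876]
```

Emit:
arm_command([
  {"x":0,"y":0,"z":0.4,"turn":0},
  {"x":0,"y":0,"z":0.8,"turn":0},
  {"x":0,"y":0,"z":1.2,"turn":0},
  {"x":0,"y":0,"z":1.5,"turn":0},
  {"x":0,"y":0,"z":1.7,"turn":0},
  {"x":0,"y":0,"z":1.8,"turn":0},
  {"x":0,"y":0,"z":1.8,"turn":0},
])

```text
time_s: 10.4
position: [0.4628, 0.2352, 0.0632]
tcp_rot: [-0.0, 0.383, 0.924, -0.0]
wrist_force: [-0.1, -0.1, -1.6]
width: 0.0256
grip_force: 39.5
```

Emit:
arm_command([
  {"x":0,"y":0,"z":0.1,"turn":0},
  {"x":0,"y":0,"z":0.2,"turn":0},
  {"x":0,"y":0,"z":0.2,"turn":0},
  {"x":0,"y":0,"z":0.2,"turn":0},
])

```text
time_s: 10.8
position: [0.4631, 0.2353, 0.0617]
tcp_rot: [0.0, 0.383, 0.924, 0.0]
wrist_force: [-0.9, -0.2, 2.0]
width: 0.0255
grip_force: 39.7
```

Contact with the floor of the nest. I open in place and then rise.

Emit:
arm_command([
  {"x":0,"y":0,"z":0,"turn":0},
  {"x":0,"y":0,"z":0,"turn":0},
  {"x":0,"y":0,"z":0,"turn":0},
  {"x":0,"y":0,"z":0,"turn":0},
  {"x":0,"y":0,"z":0,"turn":0},
  {"x":0,"y":0,"z":0,"turn":0},
  {"x":0,"y":0,"z":-1,"turn":0},
  {"x":0,"y":0,"z":-3,"turn":0},
  {"x":0,"y":0,"z":-5,"turn":0},
  {"x":0,"y":0,"z":-8,"turn":0},
  {"x":0,"y":0,"z":-11,"turn":0},
  {"x":0,"y":0,"z":-12,"turn":0},
], claw=-1)

```text
time_s: 12.0
position: [0.4649, 0.2358, 0.1856]
tcp_rot: [0.003, 0.383, 0.924, 0.002]
wrist_force: [0.6, -0.4, 0.3]
width: 0.0852
grip_force: 0.0
```

Emit:
arm_command([
  {"x":-1,"y":-2,"z":-12,"turn":0},
  {"x":-3,"y":-6,"z":-12,"turn":0},
  {"x":-5.2,"y":-10,"z":-12,"turn":0},
  {"x":-7.4,"y":-14,"z":-12,"turn":0},
  {"x":-9.6,"y":-17,"z":-12,"turn":0},
  {"x":-12,"y":-20,"z":-12,"turn":0},
  {"x":-15,"y":-23,"z":-12,"turn":0},
  {"x":-18,"y":-25,"z":-12,"turn":0},
  {"x":-21,"y":-26.5,"z":-12,"turn":0},
  {"x":-22,"y":-27,"z":-12,"turn":0},
  {"x":-22,"y":-27,"z":-12,"turn":0},
])

```text
time_s: 13.1
position: [0.4271, -0.1118, 0.3006]
tcp_rot: [-0.001, 0.384, 0.923, 0.0]
wrist_force: [-0.8, 0.0, 0.7]
width: 0.0854
grip_force: 0.0
```

```bash
python3 - <<'E'
from h import *
to(.44,-.236,.068,45)
P=[capture(n) for n in("top","side")]
r=[[rect(p,(.463,.2347),z,.05,200) for z in(.08,.036)]+[rect(p,(.44,-.236),z,.05,200) for z in(.086,.066)] for p in P]
for a in r:
  for im,rr in zip(a,(14,22,21,26)): cv2.circle(im,(100,100),rr*2,(0,255,0),1)
cv2.imwrite("pics/m7.png",np.vstack([np.hstack(a) for a in r]))
E
```

```text
t 13.1 p [ 0.4271 -0.1118  0.3006] ang 44.84 w 0.0854 gf 0.0 F [-0.8  0.   0.7]
cm [-9.76 -7.84 23.25] turn -0.16
```

View pics/m7.png

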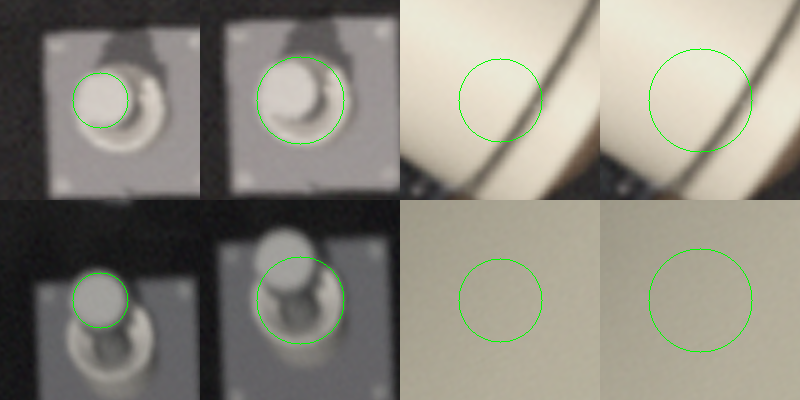

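The plunger stands home, its head matching the predicted circle at (100,100) in the top view and (100,300) in the side view. Next is the ring.

Emit:
arm_command([
  {"x":-2,"y":-1.6,"z":1,"turn":0},
  {"x":-4.5,"y":-3.6,"z":4,"turn":0},
  {"x":-7,"y":-5.6,"z":7,"turn":0},
  {"x":-9,"y":-7.1,"z":10,"turn":0},
  {"x":-9.8,"y":-7.8,"z":13,"turn":0},
  {"x":-9.8,"y":-7.8,"z":15,"turn":0},
  {"x":-9.8,"y":-7.8,"z":17,"turn":0},
  {"x":-9.8,"y":-7.8,"z":19,"turn":0},
  {"x":-9.8,"y":-7.8,"z":21,"turn":0},
  {"x":-9.8,"y":-7.8,"z":22.5,"turn":0},
  {"x":-9.8,"y":-7.8,"z":23.2,"turn":0},
  {"x":-9.8,"y":-7.8,"z":23.2,"turn":0},
  {"x":-9.8,"y":-7.8,"z":23.2,"turn":0},
])

```text
time_s: 14.5
position: [0.4418, -0.2354, 0.0701]
tcp_rot: [0.001, 0.383, 0.924, -0.0]
wrist_force: [-0.6, -0.1, 0.4]
width: 0.0854
grip_force: 0.0
```

```bash
python3 - <<'E'
from h import *
to(.44,-.236,.068,45)
E
```

```text
t 14.5 p [ 0.4418 -0.2354  0.0701] ang 45.01 w 0.0854 gf 0.0 F [-0.6 -0.1  0.4]
cm [ 0.09 -0.18  0.21] turn 0.01
```

Emit:
arm_command([
  {"x":0,"y":-0.1,"z":0.1,"turn":0},
  {"x":0,"y":-0.1,"z":0.1,"turn":0},
  {"x":0,"y":-0.1,"z":0.1,"turn":0},
  {"x":0,"y":-0.1,"z":0.1,"turn":0},
  {"x":0,"y":-0.1,"z":0.1,"turn":0},
  {"x":0,"y":-0.1,"z":0.1,"turn":0},
  {"x":0,"y":-0.1,"z":0.1,"turn":0},
], claw=1, grip_force=30)

```text
time_s: 15.2
position: [0.4409, -0.2369, 0.069]
tcp_rot: [0.001, 0.383, 0.924, -0.0]
wrist_force: [-1.6, 1.1, 5.9]
width: 0.041
grip_force: 30.6
```

Emit:
arm_command([
  {"x":0,"y":0,"z":-0.5,"turn":0},
  {"x":0,"y":0,"z":-1.5,"turn":0},
  {"x":0,"y":0,"z":-3,"turn":0},
  {"x":0,"y":0,"z":-5,"turn":0},
  {"x":0,"y":0,"z":-7.5,"turn":0},
  {"x":0.8,"y":0.5,"z":-10,"turn":0},
  {"x":2.5,"y":1.7,"z":-12,"turn":0},
  {"x":5,"y":3.5,"z":-12,"turn":0},
  {"x":8,"y":5.6,"z":-12,"turn":0},
  {"x":11,"y":7.8,"z":-12,"turn":0},
  {"x":14,"y":9.9,"z":-12,"turn":-4},
  {"x":17,"y":12,"z":-12,"turn":-8},
  {"x":19.7,"y":14.2,"z":-12,"turn":-12},
  {"x":22,"y":17,"z":-12,"turn":-16},
  {"x":24,"y":20,"z":-12,"turn":-20},
  {"x":26,"y":23,"z":-12,"turn":-24},
  {"x":27.8,"y":26,"z":-12,"turn":-28},
  {"x":29,"y":29,"z":-12,"turn":-32},
  {"x":29.5,"y":32,"z":-12,"turn":-36},
  {"x":29.5,"y":35,"z":-12,"turn":-40},
])

```text
time_s: 17.2
position: [0.4798, 0.2214, 0.1887]
tcp_rot: [0.0, 0.042, 0.999, 0.0]
wrist_force: [0.8, 0.1, -0.5]
width: 0.0408
grip_force: 30.4
```

```bash
python3 - <<'E'
from h import *
to(.600,.264,.12,90)
E
```

```text
t 17.2 p [0.4798 0.2214 0.1887] ang 85.2 w 0.0408 gf 30.43212465941906 F [ 0.8  0.1 -0.5]
cm [-11.62   5.25   6.87] turn -4.8
```

Emit:
arm_command([
  {"x":-2.5,"y":1.1,"z":0,"turn":-3},
  {"x":-5,"y":2.2,"z":0,"turn":-5},
  {"x":-7.5,"y":3.4,"z":0,"turn":-5},
  {"x":-9.6,"y":4.3,"z":0,"turn":-5},
  {"x":-11,"y":5,"z":1,"turn":-5},
  {"x":-11.6,"y":5.2,"z":2.5,"turn":-5},
  {"x":-11.6,"y":5.2,"z":5,"turn":-5},
  {"x":-11.6,"y":5.2,"z":7,"turn":-5},
  {"x":-11.6,"y":5.2,"z":9,"turn":-5},
  {"x":-11.6,"y":5.2,"z":11,"turn":-5},
  {"x":-11.6,"y":5.2,"z":12,"turn":-5},
  {"x":-11.6,"y":5.2,"z":12,"turn":-5},
  {"x":-11.6,"y":5.2,"z":12,"turn":-5},
])

```text
time_s: 18.5
position: [0.6001, 0.2613, 0.0689]
tcp_rot: [0.0, 0.0, 1.0, 0.0]
wrist_force: [-0.4, 0.4, -0.5]
width: 0.0407
grip_force: 30.5
```

```bash
python3 - <<'E'
from h import *
to(.600,.264,.010,90)
P=[capture(n) for n in("top","side")]
cv2.imwrite("pics/m8.png",np.hstack([cv2.resize(P[0]["color"][120:270,100:250,::-1],(400,400)),cv2.resize(P[1]["color"][160:310,80:230,::-1],(400,400)) ]))
E
```

```text
t 18.5 p [0.6001 0.2613 0.0689] ang 89.96 w 0.0407 gf 30.461732782423496 F [-0.4  0.4 -0.5]
cm [0.01 0.27 5.89] turn -0.04
```

View pics/m8.png

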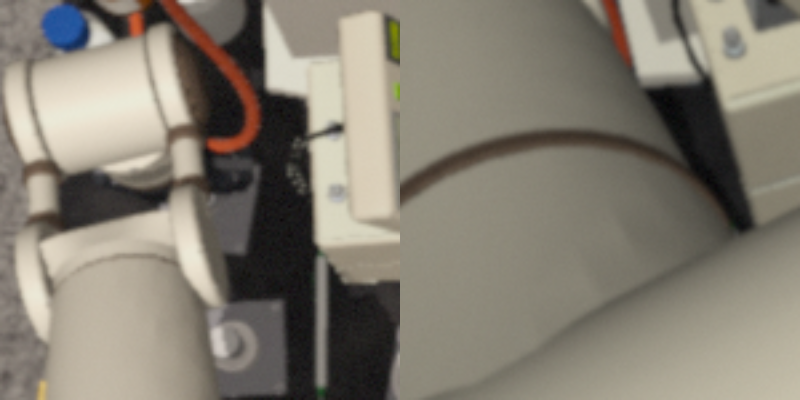

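Emit:
arm_command([
  {"x":0,"y":0.25,"z":1,"turn":0},
  {"x":0,"y":0.25,"z":2,"turn":0},
  {"x":0,"y":0.25,"z":2.7,"turn":0},
  {"x":0,"y":0.25,"z":3.2,"turn":0},
  {"x":0,"y":0.25,"z":3.7,"turn":0},
  {"x":0,"y":0.25,"z":4.1,"turn":0},
  {"x":0,"y":0.25,"z":4.5,"turn":0},
  {"x":0,"y":0.25,"z":4.5,"turn":0},
])

```text
time_s: 19.4
position: [0.5995, 0.2637, 0.0227]
tcp_rot: [-0.0, 0.0, 1.0, -0.0]
wrist_force: [-0.1, -0.4, -0.4]
width: 0.0404
grip_force: 30.5
```

Emit:
arm_command([
  {"x":0,"y":0,"z":0.4,"turn":0},
  {"x":0,"y":0,"z":0.8,"turn":0},
  {"x":0,"y":0,"z":1.1,"turn":0},
  {"x":0,"y":0,"z":1.3,"turn":0},
  {"x":0,"y":0,"z":1.3,"turn":0},
  {"x":0,"y":0,"z":1.3,"turn":0},
])

```text
time_s: 20.0
position: [0.6, 0.2638, 0.0103]
tcp_rot: [0.0, 0.0, 1.0, 0.0]
wrist_force: [0.0, -0.5, -1.3]
width: 0.0404
grip_force: 30.5
```

Emit:
arm_command([
  {"x":0,"y":0,"z":0.1,"turn":0},
  {"x":0,"y":0,"z":0.15,"turn":0},
  {"x":0,"y":0,"z":0.15,"turn":0},
  {"x":0,"y":0,"z":0.15,"turn":0},
])

```text
time_s: 20.4
position: [0.6001, 0.2638, 0.0091]
tcp_rot: [0.0, 0.0, 1.0, 0.0]
wrist_force: [-0.9, -0.7, 2.6]
width: 0.0405
grip_force: 30.6
```

Contact with the plate. I open, rise, and go back the same way.

Emit:
arm_command([
  {"x":0,"y":0,"z":0,"turn":0},
  {"x":0,"y":0,"z":0,"turn":0},
  {"x":0,"y":0,"z":0,"turn":0},
  {"x":0,"y":0,"z":0,"turn":0},
  {"x":0,"y":0,"z":0,"turn":0},
  {"x":0,"y":0,"z":0,"turn":0},
  {"x":0,"y":0,"z":-1,"turn":0},
  {"x":0,"y":0,"z":-3,"turn":0},
  {"x":0,"y":0,"z":-6,"turn":0},
  {"x":0,"y":0,"z":-10,"turn":0},
  {"x":0,"y":0,"z":-14,"turn":0},
  {"x":2,"y":-0.5,"z":-17,"turn":5},
  {"x":5,"y":-2,"z":-18,"turn":10},
  {"x":9,"y":-4,"z":-18,"turn":15},
  {"x":12.5,"y":-7,"z":-18,"turn":20},
  {"x":15,"y":-10,"z":-18,"turn":25},
  {"x":17,"y":-14,"z":-18,"turn":30},
  {"x":18.5,"y":-18,"z":-18,"turn":35},
  {"x":19.5,"y":-22,"z":-18,"turn":40},
  {"x":20,"y":-26,"z":-18,"turn":45},
], claw=-1)

```text
time_s: 22.4
position: [0.3989, 0.0027, 0.1896]
tcp_rot: [0.001, 0.384, 0.923, 0.0]
wrist_force: [0.1, -0.9, 0.5]
width: 0.0853
grip_force: 0.0
```

```bash
python3 - <<'E'
from h import *
to(.44,-.236,.047,45)
P=[capture(n) for n in("top","side")]
r=[[rect(p,(.6,.264),z,.05,200) for z in(.026,)]+[rect(p,(.44,-.236),z,.05,200) for z in(.072,.066,.024)] for p in P]
for a in r:
  for im,rr in zip(a,(21,14.5,26,31)): cv2.circle(im,(100,100),int(rr*2),(0,255,0),1)
cv2.imwrite("pics/m9.png",np.vstack([np.hstack(a) for a in r]))
E
```

```text
t 22.4 p [0.3989 0.0027 0.1896] ang 44.79 w 0.0853 gf 0.0 F [ 0.1 -0.9  0.5]
cm [-19.81 -13.92  14.28] turn -0.21
```

View pics/m9.png

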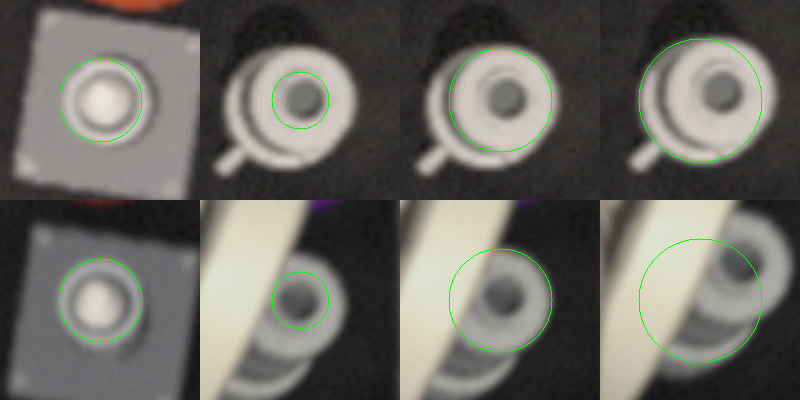

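The ring is home and concentric with the post in both views. The body is undisturbed at the same spot.

Emit:
arm_command([
  {"x":-2,"y":-1.4,"z":0,"turn":0},
  {"x":-5,"y":-3.5,"z":0,"turn":0},
  {"x":-8.5,"y":-6,"z":0,"turn":0},
  {"x":-12,"y":-8.4,"z":0,"turn":0},
  {"x":-15.5,"y":-10.9,"z":0,"turn":0},
  {"x":-18,"y":-12.7,"z":1,"turn":0},
  {"x":-19.4,"y":-13.6,"z":3,"turn":0},
  {"x":-19.8,"y":-13.9,"z":5,"turn":0},
  {"x":-19.8,"y":-13.9,"z":7,"turn":0},
  {"x":-19.8,"y":-13.9,"z":9.5,"turn":0},
  {"x":-19.8,"y":-13.9,"z":12,"turn":0},
  {"x":-19.8,"y":-13.9,"z":13.5,"turn":0},
  {"x":-19.8,"y":-13.9,"z":14.2,"turn":0},
  {"x":-19.8,"y":-13.9,"z":14.2,"turn":0},
  {"x":-19.8,"y":-13.9,"z":14.2,"turn":0},
])

```text
time_s: 24.0
position: [0.4421, -0.2346, 0.0478]
tcp_rot: [0.001, 0.383, 0.924, -0.0]
wrist_force: [-0.2, -0.9, 0.5]
width: 0.0853
grip_force: 0.0
```

```bash
python3 - <<'E'
from h import *
to(.44,-.236,.047,45)
E
```

```text
t 24.0 p [ 0.4421 -0.2346  0.0478] ang 44.99 w 0.0853 gf 0.0 F [-0.2 -0.9  0.5]
cm [ 0.05 -0.24  0.08] turn -0.01
```

Emit:
arm_command([
  {"x":0,"y":-0.2,"z":0,"turn":0},
  {"x":0,"y":-0.2,"z":0,"turn":0},
  {"x":0,"y":-0.2,"z":0,"turn":0},
  {"x":0,"y":-0.2,"z":0,"turn":0},
  {"x":0,"y":-0.2,"z":0,"turn":0},
  {"x":0,"y":-0.2,"z":0,"turn":0},
  {"x":0,"y":-0.2,"z":0,"turn":0},
], claw=1, grip_force=100)

```text
time_s: 24.7
position: [0.4407, -0.2366, 0.0486]
tcp_rot: [0.001, 0.383, 0.924, -0.0]
wrist_force: [-2.6, 1.0, 8.8]
width: 0.0483
grip_force: 102.6
```

Emit:
arm_command([
  {"x":0,"y":0,"z":-0.4,"turn":0},
  {"x":0,"y":0,"z":-1.2,"turn":0},
  {"x":0,"y":0,"z":-2.4,"turn":0},
  {"x":0,"y":0,"z":-4,"turn":0},
  {"x":0,"y":0,"z":-6,"turn":0},
  {"x":0,"y":0,"z":-8,"turn":0},
  {"x":0,"y":0,"z":-10,"turn":0},
  {"x":0,"y":0,"z":-11.5,"turn":0},
  {"x":-0.6,"y":1,"z":-12,"turn":0},
  {"x":-1.8,"y":3,"z":-12,"turn":0},
  {"x":-3.2,"y":5.4,"z":-12,"turn":0},
  {"x":-4.6,"y":7.8,"z":-12,"turn":0},
  {"x":-6,"y":10.1,"z":-12,"turn":0},
  {"x":-7.4,"y":12.5,"z":-12,"turn":0},
  {"x":-8.6,"y":14.5,"z":-12,"turn":0},
  {"x":-9.5,"y":16,"z":-12,"turn":0},
  {"x":-10,"y":16.8,"z":-12,"turn":0},
  {"x":-10,"y":16.8,"z":-12,"turn":0},
  {"x":-10,"y":16.8,"z":-12,"turn":0},
  {"x":-10,"y":16.8,"z":-12,"turn":0},
])

```text
time_s: 26.7
position: [0.6286, -0.1881, 0.1666]
tcp_rot: [-0.0, 0.383, 0.924, -0.0]
wrist_force: [-0.7, 0.8, -4.9]
width: 0.048
grip_force: 104.1
```

```bash
python3 - <<'E'
from h import *
to(.630,-.188,.031,45)
P=[capture(n) for n in("top","side")]
cv2.imwrite("pics/m10.png",np.hstack([cv2.resize(P[0]["color"][110:290,270:450,::-1],(400,400)),cv2.resize(P[1]["color"][110:290,270:450,::-1],(400,400)) ]))
E
```

```text
t 26.7 p [ 0.6286 -0.1881  0.1666] ang 44.92 w 0.048 gf 104.08764772117138 F [-0.7  0.8 -4.9]
cm [-0.1   0.11 13.56] turn -0.08
```

View pics/m10.png

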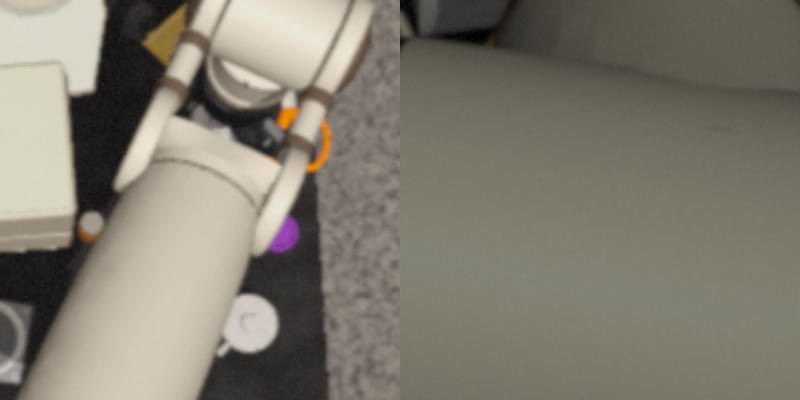

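The base is still on its spot with the nozzle at about (222,350), and the body is held over its nest. I lower it.

Emit:
arm_command([
  {"x":-0.1,"y":0.1,"z":1,"turn":0},
  {"x":-0.1,"y":0.1,"z":2.5,"turn":0},
  {"x":-0.1,"y":0.1,"z":4.5,"turn":0},
  {"x":-0.1,"y":0.1,"z":6.5,"turn":0},
  {"x":-0.1,"y":0.1,"z":8,"turn":0},
  {"x":-0.1,"y":0.1,"z":9.3,"turn":0},
  {"x":-0.1,"y":0.1,"z":10.2,"turn":0},
  {"x":-0.1,"y":0.1,"z":10.8,"turn":0},
  {"x":-0.1,"y":0.1,"z":11.3,"turn":0},
  {"x":-0.1,"y":0.1,"z":11.8,"turn":0},
  {"x":-0.1,"y":0.1,"z":12.2,"turn":0},
  {"x":-0.1,"y":0.1,"z":12.2,"turn":0},
  {"x":-0.1,"y":0.1,"z":12.2,"turn":0},
])

```text
time_s: 28.1
position: [0.6309, -0.1879, 0.045]
tcp_rot: [0.0, 0.383, 0.924, -0.0]
wrist_force: [0.8, -0.1, -4.4]
width: 0.0486
grip_force: 104.1
```

Emit:
arm_command([
  {"x":0,"y":0,"z":0.3,"turn":0},
  {"x":0,"y":0,"z":0.6,"turn":0},
  {"x":0,"y":0,"z":0.9,"turn":0},
  {"x":0,"y":0,"z":1.15,"turn":0},
  {"x":0,"y":0,"z":1.3,"turn":0},
  {"x":0,"y":0,"z":1.3,"turn":0},
  {"x":0,"y":0,"z":1.3,"turn":0},
])

```text
time_s: 28.8
position: [0.6309, -0.1879, 0.0319]
tcp_rot: [0.0, 0.383, 0.924, -0.0]
wrist_force: [-1.1, 0.1, -4.7]
width: 0.048
grip_force: 104.1
```

Emit:
arm_command([
  {"x":0,"y":0,"z":0.1,"turn":0},
  {"x":0,"y":0,"z":0.15,"turn":0},
  {"x":0,"y":0,"z":0.15,"turn":0},
  {"x":0,"y":0,"z":0.15,"turn":0},
])

```text
time_s: 29.2
position: [0.631, -0.188, 0.0308]
tcp_rot: [0.0, 0.383, 0.924, -0.0]
wrist_force: [-0.5, 0.2, -0.8]
width: 0.0482
grip_force: 104.4
```

Emit:
arm_command([
  {"x":0,"y":0,"z":0.05,"turn":0},
  {"x":0,"y":0,"z":0.05,"turn":0},
  {"x":0,"y":0,"z":0.05,"turn":0},
  {"x":0,"y":0,"z":0.05,"turn":0},
  {"x":0,"y":0,"z":0.05,"turn":0},
  {"x":0,"y":0,"z":-1,"turn":0},
  {"x":0,"y":0,"z":-3,"turn":0},
  {"x":0,"y":0,"z":-6,"turn":0},
  {"x":0,"y":0,"z":-10,"turn":0},
  {"x":0,"y":0,"z":-13,"turn":0},
  {"x":1,"y":-2,"z":-14,"turn":0},
  {"x":2.5,"y":-5,"z":-14,"turn":0},
  {"x":5,"y":-9,"z":-14,"turn":0},
  {"x":8,"y":-12,"z":-14,"turn":0},
  {"x":11,"y":-15,"z":-14,"turn":0},
  {"x":14,"y":-17,"z":-14,"turn":0},
  {"x":16,"y":-18,"z":-14,"turn":0},
  {"x":18,"y":-19,"z":-14,"turn":0},
  {"x":20,"y":-20,"z":-14,"turn":0},
  {"x":20,"y":-20,"z":-14,"turn":0},
], claw=-1)

```text
time_s: 31.2
position: [0.3466, -0.187, 0.1707]
tcp_rot: [0.0, 0.383, 0.924, -0.0]
wrist_force: [-0.8, -0.8, -0.6]
width: 0.0857
grip_force: 0.0
```

```bash
python3 - <<'E'
from h import *
to(.44,-.236,.008,45)
P=[capture(n) for n in("top","side")]
r=[[rect(p,(.631,-.188),z,.05,200) for z in(.054,.048)]+[rect(p,(.44,-.236),z,.05,200) for z in(.032,.024)] for p in P]
for a in r:
  for im,rr in zip(a,(14.5,26,9,31)): cv2.circle(im,(100,100),int(rr*2),(0,255,0),1)
cv2.imwrite("pics/m11.png",np.vstack([np.hstack(a) for a in r]))
E
```

```text
t 31.2 p [ 0.3466 -0.187   0.1707] ang 44.9 w 0.0857 gf 0.0 F [-0.8 -0.8 -0.6]
cm [-10.05   3.16  16.27] turn -0.1
```

View pics/m11.png

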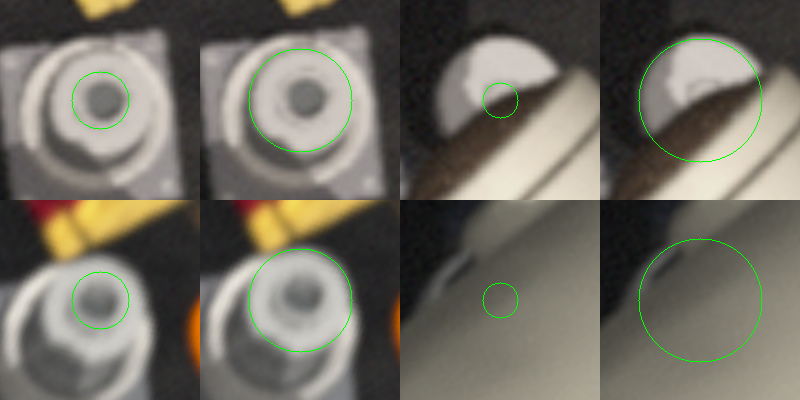

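The body is home, its rim concentric with the predicted circle in both views. Last, the base.

Emit:
arm_command([
  {"x":-2,"y":0.6,"z":0,"turn":0},
  {"x":-5,"y":1.6,"z":1,"turn":0},
  {"x":-8,"y":2.5,"z":3,"turn":0},
  {"x":-9.6,"y":3,"z":6,"turn":0},
  {"x":-10,"y":3.1,"z":9,"turn":0},
  {"x":-10,"y":3.1,"z":11,"turn":0},
  {"x":-10,"y":3.1,"z":11,"turn":0},
  {"x":-10,"y":3.1,"z":11,"turn":0},
])

```text
time_s: 32.1
position: [0.4413, -0.2368, 0.0606]
tcp_rot: [0.0, 0.383, 0.924, -0.0]
wrist_force: [0.5, 0.4, 0.8]
width: 0.0855
grip_force: 0.0
```

```bash
python3 - <<'E'
from h import *
to(.44,-.236,.009,45)
E
```

```text
t 32.1 p [ 0.4413 -0.2368  0.0606] ang 44.98 w 0.0855 gf 0.0 F [0.5 0.4 0.8]
cm [ 0.15 -0.04  5.16] turn -0.02
```

Emit:
arm_command([
  {"x":0.1,"y":0,"z":1.5,"turn":0},
  {"x":0.1,"y":0,"z":3,"turn":0},
  {"x":0.1,"y":0,"z":4.2,"turn":0},
  {"x":0.1,"y":0,"z":4.9,"turn":0},
  {"x":0.1,"y":0,"z":5.1,"turn":0},
  {"x":0.1,"y":0,"z":5.1,"turn":0},
  {"x":0.1,"y":0,"z":5.1,"turn":0},
])

```text
time_s: 32.8
position: [0.4403, -0.2362, 0.01]
tcp_rot: [0.001, 0.383, 0.924, -0.0]
wrist_force: [-0.4, 0.5, -0.2]
width: 0.0853
grip_force: 0.0
```

Emit:
arm_command([
  {"x":0,"y":0,"z":0,"turn":0},
  {"x":0,"y":0,"z":0,"turn":0},
  {"x":0,"y":0,"z":0,"turn":0},
  {"x":0,"y":0,"z":0,"turn":0},
  {"x":0,"y":0,"z":0,"turn":0},
  {"x":0,"y":0,"z":0,"turn":0},
], claw=1, grip_force=100)

```text
time_s: 33.4
position: [0.4403, -0.2362, 0.0111]
tcp_rot: [0.0, 0.383, 0.924, -0.0]
wrist_force: [-5.0, 3.0, 15.1]
width: 0.0576
grip_force: 103.1
```

Emit:
arm_command([
  {"x":0,"y":0,"z":-0.3,"turn":0},
  {"x":0,"y":0,"z":-1,"turn":0},
  {"x":0,"y":0,"z":-2.2,"turn":0},
  {"x":0,"y":0,"z":-4,"turn":0},
  {"x":0,"y":0,"z":-6,"turn":0},
  {"x":0.5,"y":0.3,"z":-7.5,"turn":0},
  {"x":1.7,"y":1.3,"z":-8,"turn":0},
  {"x":3.5,"y":2.9,"z":-8,"turn":0},
  {"x":5.7,"y":4.9,"z":-8,"turn":0},
  {"x":8,"y":7,"z":-8,"turn":0},
  {"x":10.3,"y":9.2,"z":-8,"turn":0},
  {"x":12.6,"y":11.5,"z":-8,"turn":0},
  {"x":14.9,"y":13.8,"z":-8,"turn":0},
  {"x":17,"y":15.9,"z":-8,"turn":0},
  {"x":18.8,"y":17.7,"z":-8,"turn":0},
  {"x":20,"y":18.9,"z":-8,"turn":0},
  {"x":20.6,"y":19.5,"z":-8,"turn":0},
  {"x":20.8,"y":19.7,"z":-8,"turn":0},
  {"x":20.8,"y":19.7,"z":-8,"turn":0},
  {"x":20.8,"y":19.7,"z":-8,"turn":0},
])

```text
time_s: 35.4
position: [0.4323, 0.05, 0.0893]
tcp_rot: [0.0, 0.383, 0.924, -0.0]
wrist_force: [0.5, -0.5, -4.8]
width: 0.0572
grip_force: 107.2
```

```bash
python3 - <<'E'
from h import *
to(.432,.0498,.0175,45)
P=[capture(n) for n in("top","side")]
cv2.imwrite("pics/m12.png",np.hstack([cv2.resize(P[0]["color"][170:320,190:340,::-1],(400,400)),cv2.resize(P[1]["color"][200:350,190:340,::-1],(400,400)) ]))
E
```

```text
t 35.4 p [0.4323 0.05   0.0893] ang 44.91 w 0.0572 gf 107.20072031021118 F [ 0.5 -0.5 -4.8]
cm [ 0.01 -0.03  7.18] turn -0.09
```

View pics/m12.png

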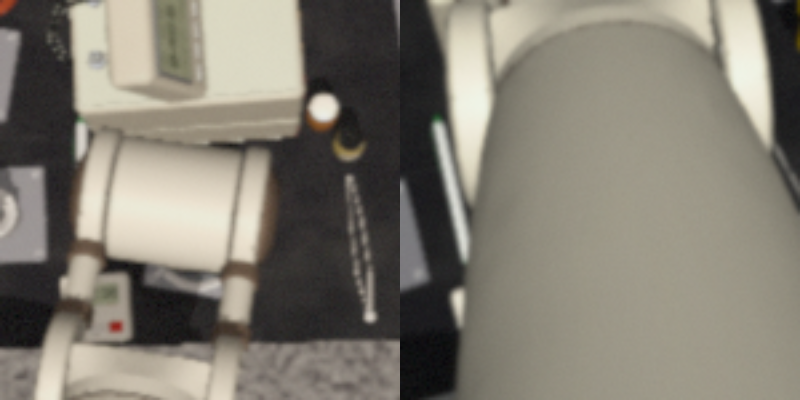

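The wrist is clear of the pump and the tool is over the nest, though the base itself is hidden. I lower it.

Emit:
arm_command([
  {"x":0,"y":0,"z":1,"turn":0},
  {"x":0,"y":0,"z":2.5,"turn":0},
  {"x":0,"y":0,"z":4,"turn":0},
  {"x":0,"y":0,"z":5,"turn":0},
  {"x":0,"y":0,"z":5.6,"turn":0},
  {"x":0,"y":0,"z":6.1,"turn":0},
  {"x":0,"y":0,"z":6.5,"turn":0},
  {"x":0,"y":0,"z":6.8,"turn":0},
  {"x":0,"y":0,"z":7,"turn":0},
  {"x":0,"y":0,"z":7.1,"turn":0},
  {"x":0,"y":0,"z":7.1,"turn":0},
])

```text
time_s: 36.6
position: [0.4324, 0.0506, 0.0184]
tcp_rot: [0.0, 0.383, 0.924, 0.0]
wrist_force: [-0.4, 0.9, -3.4]
width: 0.0575
grip_force: 107.2
```

Emit:
arm_command([
  {"x":0,"y":0,"z":0.1,"turn":0},
  {"x":0,"y":0,"z":0.15,"turn":0},
  {"x":0,"y":0,"z":0.15,"turn":0},
  {"x":0,"y":0,"z":0.15,"turn":0},
])

```text
time_s: 37.0
position: [0.4325, 0.0505, 0.0172]
tcp_rot: [0.0, 0.383, 0.924, 0.0]
wrist_force: [-3.5, -0.3, 3.3]
width: 0.0571
grip_force: 108.0
```

Contact with the floor. I release, rise, and back away towards the robot's left.

Emit:
arm_command([
  {"x":0,"y":0,"z":0,"turn":0},
  {"x":0,"y":0,"z":0,"turn":0},
  {"x":0,"y":0,"z":0,"turn":0},
  {"x":0,"y":0,"z":0,"turn":0},
  {"x":0,"y":0,"z":0,"turn":0},
  {"x":0,"y":0,"z":-1,"turn":0},
  {"x":0,"y":0,"z":-3,"turn":0},
  {"x":0,"y":0,"z":-6,"turn":0},
  {"x":0,"y":0,"z":-10,"turn":0},
  {"x":0,"y":0,"z":-14,"turn":0},
  {"x":1,"y":0,"z":-16,"turn":0},
  {"x":4,"y":0,"z":-16,"turn":0},
  {"x":8,"y":2,"z":-16,"turn":0},
  {"x":12,"y":4,"z":-16,"turn":0},
  {"x":16,"y":7,"z":-16,"turn":0},
  {"x":20,"y":10,"z":-16,"turn":0},
  {"x":24,"y":13,"z":-16,"turn":0},
  {"x":28,"y":16,"z":-16,"turn":0},
  {"x":32,"y":19,"z":-16,"turn":0},
  {"x":36,"y":22,"z":-16,"turn":0},
], claw=-1)

```text
time_s: 39.0
position: [0.3328, 0.4629, 0.1776]
tcp_rot: [0.0, 0.383, 0.924, 0.0]
wrist_force: [0.8, -0.5, 0.4]
width: 0.0855
grip_force: 0.0
```

Emit:
arm_command([
  {"x":4,"y":3,"z":0,"turn":0},
  {"x":7,"y":6,"z":0,"turn":0},
  {"x":8,"y":8,"z":0,"turn":0},
  {"x":8,"y":8,"z":0,"turn":0},
  {"x":8,"y":8,"z":0,"turn":0},
])

```text
time_s: 39.5
position: [0.3335, 0.5737, 0.177]
tcp_rot: [0.0, 0.383, 0.924, -0.0]
wrist_force: [-0.0, 0.0, 1.2]
width: 0.0858
grip_force: 0.0
```

```bash
python3 - <<'E'
from h import *
to(.2,.5,.2)
P=[capture(n) for n in("top","side")]
T=[((.463,.2347),.08,14),((.6,.264),.026,21),((.631,-.188),.048,26),((.432,.05),.03,31)]
r=[[rect(p,c,z,.05,200) for c,z,_ in T] for p in P]
for a in r:
  for im,t in zip(a,T): cv2.circle(im,(100,100),int(t[2]*2),(0,255,0),1)
cv2.imwrite("pics/m13.png",np.vstack([np.hstack(a) for a in r]))
E
```

```text
t 39.5 p [0.3335 0.5737 0.177 ] ang 44.98 w 0.0858 gf 0.0 F [-0.   0.   1.2]
cm [  4.22 -14.66  -2.3 ] turn None
```

View pics/m13.png

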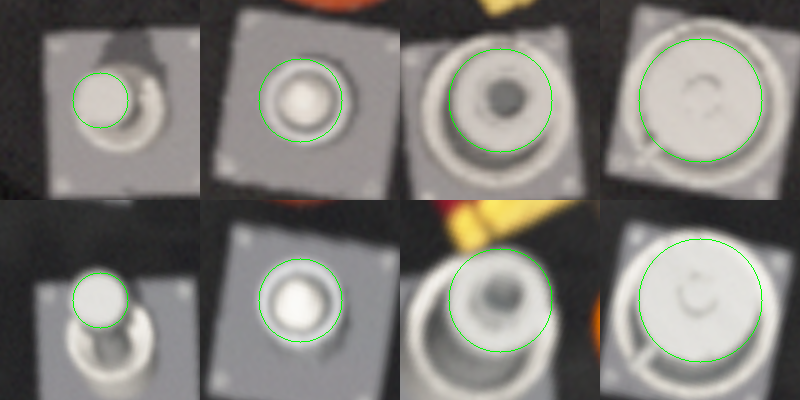

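All four parts sit at their predicted circles at home height in both views, and the arm is clear. I hand the job in.

```bash
python3 -c "
from bench import finish_job;print(finish_job())"
```

```text
the job is handed in; nothing more can be done
None
```

The die is apart in the required order and handed in at about 39.5 s of the 134 s limit; both cameras showed each part upright and home in its own nest, but no verdict came back.

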